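# Seat the proud sensor module and release the carrier

## Robot

A 6-joint arm with a two-finger parallel gripper is mounted at the origin on the work surface. World frame = base frame: x ahead of the robot, y to its left, z up, the work surface at z = 0. Lengths are in m, angles in degrees, forces in N, time in s.
With the tool pointing down it reaches from about 0.25 to 0.725 m from the base axis. Payload 9.7 kg.
Tool frame: the origin (TCP) lies at the very end of the fingers, on their centre line; the grasp point (between the pads) lies 19 mm behind it (bot.grip_depth is the distance from the TCP to the grasp point, in m); z points along the fingers, y is the direction in which the jaws open and shut (so a half turn about z gives the same grasp; the last joint's range is limited). The gripper opens to 85 mm and grips with 20 to 120 N. Pads are 22 mm wide; open, the fingers measure 114 mm over their backs; the gripper's body (76 mm by 85 mm) begins 54 mm behind the grasp point. The pads swing forward as they close: fully open they stand 13 mm farther back than shut.
Start: joints at [73.453, 4.979, 10.078, 95.1, 0, 90], TCP at [0.157, 0.527, 0.231] pointing down, gripper open.
Joint ranges: [-179.16, 179.16], [-48.56, 103.87], [-65.8, 70.77], [-126.05, 130.52], [-82.76, 87.17], [-180, 180]. Speed limits (degrees/s): [127.2, 127.2, 147.25, 180, 180, 180].

## Interface

Orientations are given as [roll, pitch, yaw] about the fixed x, y, z axes, in that order (R = Rz(yaw) Ry(pitch) Rx(roll)).
In Python, from workcell import telemetry, optics, order, bot gives the robot as it stands. The module is installed in compiled form; this text tells all that it offers.
- The arm moves only by the shell command python3 -m inch 'ROWS' [FORCE]. ROWS is JSON, a list of rows, each a list of 7 numbers: the shift along the tool's x, y, z in m, then the turn, a rotation vector about the tool's x, y, z in rad, then the closure, from 0 (fully open) to 1 (shut). In form: [[tx, ty, tz, rx, ry, rz, grip], ...]. A call has 1 to 12 rows; each row is the pose to reach, as a shift and turn from the pose commanded when the call began, along the tool's axes at that moment; what a row does not reach only later rows make up. A row lasts 1/12 s, in which the tool goes at most 41.7 mm and 7.16 degrees, less where a joint would pass 70% of its speed; a pose out of reach is approached as far as the arm can. A call with a gripper value outside its range is refused whole. The fingers move at their own pace and stop on an object; FORCE is the grip in N (left out, the last holds). Time passes only in rows, so rows that repeat a pose let the fingers close. It gives the time, the measured TCP pose, the force and the opening at its end, in the units of the state.
- telemetry.get_obs(): the state, without advancing time (a new reading comes with each control period).
- optics.camera(name): name is "scene" or "top"; returns (picture, depth): 480x640x3 uint8, red, green, blue; 480x640 float32, m along the optical axis (not along the pixel's ray), 0 where there is no reading.
- optics.camera_info(name): a dict with "camera_matrix" (3x3 intrinsics, pixels), "xyz" and "attitude" of the camera in the world. Camera axes: x right, y down, z forward; pixel columns grow to the right and rows downward; lengths in m; the calibration is good to about 2 mm. A picture is of the moment at which its call begins. camera_info takes no time and is no camera call.
- order.job_done(): hands the job in, once; it reports no verdict.
The state is a dict: "time": time; "q": joint angles; "qd": joint speeds; "joint_efforts": joint torques, N m; "ee_pos": TCP position; "tcp_rot": TCP orientation; "wrist_force": force on the tool from outside, world axes, zero at the start; "torque": the same for the moment, N m; "opening": finger opening in m.
Only numpy, scipy, OpenCV 4.12 (cv2) and the standard library are available. Lean on these libraries where they do the work, as an engineer would, in place of code of your own. Each camera call takes 0.05 s, during which the arm holds its last target. There are 200 camera calls.

## Task

One of the four sensor modules in the black carrier stands proud of its pocket, with its orange sides showing. Push it gently down with the fingertips until it is fully home, level with the other three, then press the green button on the white panel and let it go to release the carrier. Do not lift anything, and leave the seated modules, the yellow and red buttons, and the screwdriver, tape roll and key block alone.

Things in the scene. Friction and masses are not known exactly. Their poses are not given: they have to be found in the camera images.
- module (a joint): Slide of the proud module in its pocket, in m, growing as it is pushed down: it starts between 0 and 0.004 (12 to 16 mm proud), 0.016 is fully home against a hard stop, level with the others. It slides straight down against about 4 N of friction, stays where it is left, and could be pulled up. More than 40 N of contact force on it damages it.
- module_top (a point): Centre of the top face of the proud module: a beige 46 x 46 mm square plate 6 mm thick with two dark round ports, above an orange body; module height 26 mm. Fully home the top face is 34 mm above the work surface. Axes x and y run along the sides of the module and carrier, z up.
- seated1: A seated module of the same make, which must not be touched. Origin at the centre of its underside, 8 mm above the work surface; its top face is 26 mm higher, 4 mm above the carrier. Which module is in which pocket varies.
- seated2: As seated1.
- seated3: As seated1.
- carrier: Black carrier plate, fixed to the bench, 160 x 160 x 30 mm, with a small steel lug on its front and back edges. Four pockets in a 2 by 2 grid, centres 33 mm from the middle along its x and y. Origin at the centre of its underside, on the work surface.
- panel: White panel box, fixed to the bench, 85 x 215 x 30 mm (its x, y, z) with three round spring buttons in a row along its y, 67 mm apart. Origin at the centre of its underside. Carrier and panel may stand on either side.
- green_top (a point): Centre of the top of the green button (32 mm across), z up. The order of the colours varies.
- green (a joint): Travel of the green button in m, growing as it is pressed: 0 out, 0.006 fully in, which takes 5 N; a spring returns it. Past 0.004 counts as pressed.
- yellow (a joint): Travel of the yellow button, as the green one; not to be pressed.
- red (a joint): Travel of the red button, as the green one; not to be pressed.
- yellow_top (a point): Centre of the top of the yellow button.
- red_top (a point): Centre of the top of the red button.
- screwdriver: Loose blue-handled screwdriver, 160 mm long along its x, up to about 30 mm high, lying beyond the carrier. Origin at its underside. To be left alone.
- tape_roll: Loose yellow tape roll lying flat, 72 mm across, 18 mm high, beyond the panel. Origin at the centre of its underside. To be left alone.
- key_block: Loose red block 26 x 50 x 30 mm with four hex keys standing up from it to 52 mm, in front of the panel. Origin at the centre of its underside. To be left alone.

How it is judged (in metres and radians):
On the way, in this order (a step that is already met when the one before it is completed fails the run):
1. the proud module is pushed fully home (value of joint module above 0.0142 m), for 0.1 s.
2. the green button is pressed (value of joint green above 0.004 m), for 0.02 s.
At the end, for the whole second after the job is handed in: The module is home (within 1.8 mm of its stop), all three buttons are out again (within 1.5 mm), and the screwdriver, tape roll and key block rest within 10 mm of where they began (value of joint module above 0.0142 m and value of joint each of green, yellow, red below 0.0015 m and distance of each of screwdriver, tape_roll, key_block from where it was at the start of the episode below 0.01 m and linear speed of each of screwdriver, tape_roll, key_block below 0.02 m/s); the robot touches nothing.
It fails at once if a seated module is touched (over 1 N) (contact force between any of seated1, seated2, seated3 and anything else above 1 N).
It fails at once if the yellow or red button is pressed (over 2 mm) (value of joint any of yellow, red above 0.002 m).
It fails at once if the green button is pressed before the module is home (value of joint green above 0.004 m and not (value of joint module above 0.0142 m)).
It fails at once if the module is pressed with more than 40 N, or pulled up (over 3 mm above the highest start) (contact force between module and anything else above 40 N or value of joint module below -0.003 m).
It fails at once if a loose thing is moved or lifted (over 10 mm) (distance of any of screwdriver, tape_roll, key_block from where it was at the start of the episode above 0.01 m).
It also fails if it takes over 37 s, if anything falls off the work surface, if the arm or the gripper's body presses on something with over 40 N, if the wrist force passes 120 N, or if a joint passes its speed limit or range.

## Working session

There is one attempt and no reset: what is moved stays moved. The work goes in short steps, Python scripts to look and compute and a shell command to move; the robot and the scene stay as the last step left them, time stands still between calls to the robot, and variables do not carry over. Pictures are saved under pics/ and viewed, about 8 in all and at most 12, crops included, and the job is handed in when it is done.

```bash
mkdir -p pics
python3 - <<'E'
from workcell import telemetry, optics
import cv2,numpy as np
print(telemetry.get_obs())
for n in("top","scene"):
    p,d=optics.camera(n); cv2.imwrite(f"pics/{n}0.png",p[:,:,::-1]); np.savez(f"{n}0.npz",p=p,d=d); print(n,optics.camera_info(n))
E
```

```text
{'time': 0.0, 'q': array([7.34534167e+01, 5.01060040e+00, 1.00338235e+01, 9.51021410e+01,
       1.00732250e-03, 9.00005997e+01]), 'qd': array([ 0.0458066 , -0.04936201,  0.06547745,  0.1232622 ,  0.0838698 ,
       -0.02032766]), 'joint_efforts': array([-1.08900284e-03, -5.20381200e+01,  4.64808512e+01,  1.59188057e-02,
       -4.18628656e-05,  4.35396018e-06]), 'ee_pos': array([0.15656022, 0.52698238, 0.23058224]), 'tcp_rot': array([-1.79921082e+02, -1.00649556e-03,  1.63452816e+02]), 'wrist_force': array([-0.0559798 , -0.95844568, -0.93822084]), 'torque': array([-0.02975957, -0.03251832, -0.00512594]), 'opening': 0.0854280717126105}
top {'camera_matrix': array([[457.09749269,   0.        , 318.9991438 ],
       [  0.        , 457.09749269, 240.05444917],
       [  0.        ,   0.        ,   1.        ]]), 'xyz': array([0.38946844, 0.01315524, 0.86027408]), 'attitude': array([-168.82349401,   -0.27246533,  -90.8982752 ])}
scene {'camera_matrix': array([[509.75537367,   0.        , 321.09642138],
       [  0.        , 509.75537367, 228.6910585 ],
       [  0.        ,   0.        ,   1.        ]]), 'xyz': array([ 1.03003558, -0.45535412,  0.58129324]), 'attitude': array([-1.26891389e+02,  5.24909492e-02,  4.58905554e+01])}
```

View pics/top0.png

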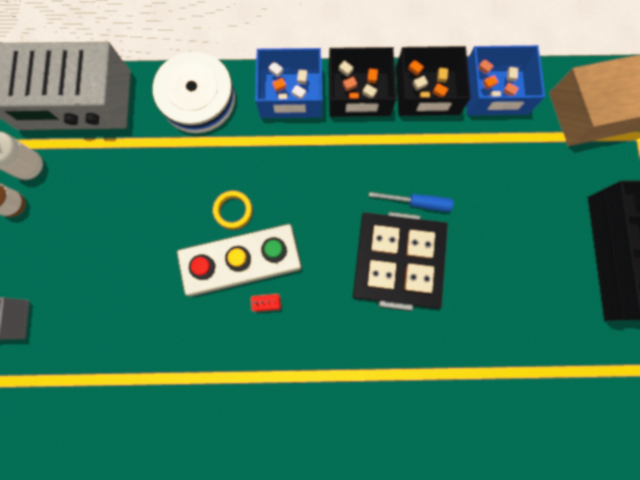

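View pics/scene0.png

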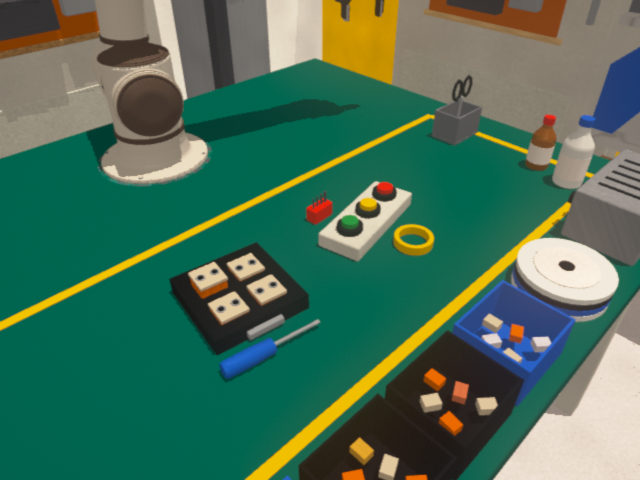

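The top view shows the carrier at about (400,260), with four beige modules. The panel is at (238,260), with green at (274,248), yellow at (237,258) and red at (201,266). In the scene view the orange sides show at (208,285). That module is the one nearest the robot on the -y side, which is (420,278) in the top view.

```bash
cat > h.py <<'E'
import numpy as np,cv2
from scipy.spatial.transform import Rotation as R
from workcell import optics
def ray(n,uv):
    c=optics.camera_info(n); d=np.linalg.inv(c["camera_matrix"])@[*uv,1]
    return np.array(c["xyz"]),R.from_euler("xyz",c["attitude"],degrees=True).as_matrix()@d
def plane(n,uv,z):
    o,d=ray(n,uv); return o+d*(z-o[2])/d[2]
def tri(a,b):
    (o,d),(p,e)=ray("top",a),ray("scene",b)
    s=np.linalg.lstsq(np.c_[d,-e],p-o,rcond=None)[0]; A,B=o+s[0]*d,p+s[1]*e
    return (A+B)/2,np.linalg.norm(A-B)
def depthz(n,uv,d):
    o,r=ray(n,uv); u,v=map(int,np.round(uv)); return (o+r*np.median(d[v-2:v+3,u-2:u+3]))
def blobs(p,lo,hi,box,amin):
    x0,y0,x1,y1=box; h=cv2.cvtColor(p,cv2.COLOR_RGB2HSV)[y0:y1,x0:x1]
    m=cv2.morphologyEx(cv2.inRange(h,lo,hi),cv2.MORPH_CLOSE,np.ones((9,9)))
    out=[]
    for c in cv2.findContours(m,cv2.RETR_EXTERNAL,cv2.CHAIN_APPROX_NONE)[0]:
        if cv2.contourArea(c)<amin: continue
        r=cv2.minAreaRect(c); M=cv2.moments(c)
        out.append((np.array([M['m10'],M['m01']])/M['m00']+[x0,y0],cv2.contourArea(c),r[1:],c+[[x0,y0]]))
    return out
E
python3 - <<'E'
from h import *
np.set_printoptions(precision=4,suppress=True)
T=np.load("top0.npz");S=np.load("scene0.npz")
box={"top":(340,200,460,320),"scene":(160,235,315,355)}
for n,I in(("top",T),("scene",S)):
    for nm,lo,hi,b in(("beige",(8,20,150),(28,130,255),box[n]),
      ("green",(50,100,60),(75,255,255),{"top":(258,233,290,263),"scene":(337,210,363,236)}[n]),
      ("yellow",(20,140,120),(32,255,255),{"top":(222,243,253,273),"scene":(355,192,381,216)}[n]),
      ("red",(0,140,100),(8,255,255),{"top":(185,250,216,282),"scene":(372,178,398,202)}[n])):
        for c,a,r,k in blobs(I["p"],lo,hi,b,60):
            z=depthz(n,c,I["d"]); print(n,nm,c,a,np.round(r[0],1),round(r[1],1),"depthpt",z)
E
```

```text
top beige [381.5496 274.0747] 633.5 [26.3 26.2] 6.3 depthpt [ 0.488  -0.1061  0.0334]
top beige [420.0276 261.1198] 1456.0 [27.6 61.3] 3.2 depthpt [ 0.5114 -0.1785  0.0292]
top beige [385.1176 238.8967] 606.5 [25.8 25.7] 5.7 depthpt [ 0.5532 -0.1154  0.0334]
top green [272.866  248.3122] 252.5 [18. 18.] 90.0 depthpt [0.5353 0.0899 0.0513]
top yellow [236.0894 256.8806] 266.5 [18. 18.] 90.0 depthpt [0.5207 0.1556 0.0514]
top red [199.6601 265.705 ] 278.5 [19. 19.] 90.0 depthpt [0.5058 0.2202 0.0514]
scene beige [228.168 306.613] 704.5 [24.1 34.4] 63.4 depthpt [ 0.5492 -0.182   0.0349]
scene beige [240.3861 276.9594] 2007.5 [98.6 46.3] 12.7 depthpt [ 0.507  -0.1281  0.0324]
scene green [349.2396 221.9929] 211.5 [25. 13.] 0.0 depthpt [0.5436 0.0845 0.0518]
scene yellow [368.8559 203.8701] 177.0 [12. 20.] 90.0 depthpt [0.5293 0.1525 0.0513]
scene red [384.571  186.4697] 176.0 [15. 15.] 90.0 depthpt [0.5108 0.2193 0.0516]
```

```bash
python3 - <<'E'
from h import *
np.set_printoptions(precision=4,suppress=True)
for n in("top","scene"):
    I=np.load(n+"0.npz"); d=I["d"]; v,u=np.mgrid[:480,:640]
    c=optics.camera_info(n); K=np.linalg.inv(c["camera_matrix"])
    P=(np.stack([u,v,u*0+1],-1)@K.T*d[...,None])@R.from_euler("xyz",c["attitude"],degrees=True).as_matrix().T+c["xyz"]
    P[...,2][d==0]=0
    carr=(P[...,0]>.42)&(P[...,0]<.62)&(P[...,1]>-.25)&(P[...,1]<-.06)
    m=(carr&(P[...,2]>.0405)&(P[...,2]<.06)).astype(np.uint8)
    k,l,s,ce=cv2.connectedComponentsWithStats(m)
    for i in range(1,k):
        if s[i,4]>100: q=P[l==i]; print(n,"proud",s[i],ce[i],np.median(q,0),q.min(0),q.max(0)); hp=np.median(q[:,2])
    if n=="top": print(cv2.minAreaRect((P[...,:2][m>0]*1000).astype(np.float32)))
    b=carr&(P[...,2]>.02); q=(P[b][:,:2]*1000).astype(np.float32); print("carrier",cv2.minAreaRect(q),np.median(P[b],0))
    reg=(P[...,0]>.45)&(P[...,0]<.6)&(P[...,1]>.04)&(P[...,1]<.27)&(P[...,2]>.042)
    k,l,s,ce=cv2.connectedComponentsWithStats(reg.astype(np.uint8))
    for i in range(1,k):
        if s[i,4]>60: q=P[l==i]; print(n,"button",s[i],ce[i],np.median(q,0),(q.min(0)+q.max(0))/2)
    kb=(P[...,0]>.38)&(P[...,0]<.5)&(P[...,1]>.06)&(P[...,1]<.16)&(P[...,2]>.015); 
    if n=="top": print("panel/key pts", cv2.minAreaRect((P[(P[...,0]>.4)&(P[...,0]<.6)&(P[...,1]>0.02)&(P[...,1]<.28)&(P[...,2]>.024)&(P[...,2]<.034)][:,:2]*1000).astype(np.float32)))
E
python3 - <<'E'
import cv2
a=cv2.imread("pics/top0.png")[205:315,345:455];b=cv2.imread("pics/scene0.png")[240:350,165:315]
cv2.imwrite("pics/c1.png",cv2.hconcat([cv2.resize(x,None,fx=3,fy=3,interpolation=2) for x in(a,b)]))
E
```

```text
top proud [405 264  28  29 670] [418.8448 278.2642] [ 0.4781 -0.1704  0.0473] [ 0.4529 -0.1956  0.0412] [ 0.5036 -0.1452  0.0513]
((478.3672790527344, -170.6493377685547), (46.28633499145508, 46.02949142456055), 82.00772857666016)
carrier ((529.3009643554688, -149.36634826660156), (169.21542358398438, 205.6095733642578), 81.91987609863281) [ 0.5151 -0.1441  0.0305]
top button [261 238  24  24 311] [272.2444 248.865 ] [0.534  0.0912 0.0505] [0.5347 0.0915 0.0489]
top button [224 248  23  22 297] [235.5859 257.7576] [0.5197 0.156  0.0508] [0.5191 0.159  0.0485]
top button [188 254  26  25 325] [199.9877 266.2523] [0.5051 0.2199 0.0504] [0.5067 0.2206 0.0483]
panel/key pts ((490.1573486328125, 149.9003143310547), (147.0691680908203, 215.1599884033203), 12.820659637451172)
scene proud [189 262  39  30 678] [207.8761 276.1372] [ 0.4852 -0.1722  0.0478] [ 0.4564 -0.1959  0.0405] [ 0.5081 -0.1448  0.0515]
carrier ((533.7367553710938, -149.400146484375), (169.7189178466797, 195.75343322753906), 82.29167175292969) [ 0.5328 -0.1546  0.0309]
scene button [373 182  24  16 237] [384.6751 188.8608] [0.5138 0.2163 0.0495] [0.5102 0.2211 0.0488]
scene button [356 198  25  16 248] [367.9073 204.9718] [0.5283 0.1513 0.0501] [0.5245 0.1556 0.0483]
scene button [338 215  25  17 268] [349.9216 222.4328] [0.5433 0.087  0.0504] [0.5404 0.0906 0.0482]
```

View pics/c1.png

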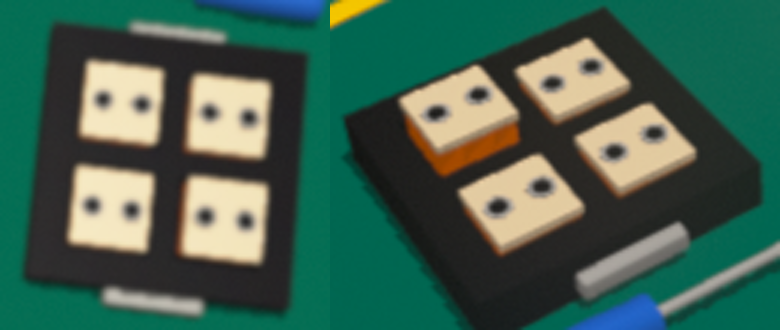

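The crop confirms the proud module: it's bottom right in the top view, with its top at about 47.5 mm. The top view puts it at (0.4785,-0.171) and the scene view at about (0.482,-0.170), so I'll use (0.480,-0.1705) with yaw -8°. The next move closes the fingers and goes above it.

```bash
python3 -m inch '[[-0.03,-0.034,0,0,0,0,1],[-0.06,-0.068,0,0,0,0,1],[-0.09,-0.102,0,0,0,0,1],[-0.12,-0.136,0,0,0,0,1],[-0.15,-0.17,0,0,0,0,1],[-0.18,-0.204,0,0,0,0,1],[-0.21,-0.238,0,0,0,0,1],[-0.24,-0.272,0,0,0,0,1],[-0.27,-0.306,0,0,0,0,1],[-0.3,-0.34,0,0,0,0,1],[-0.3,-0.34,0,0,0,0,1],[-0.3,-0.34,0,0,0,0,1]]' 30
```

```text
time: 1.1
ee_pos: [0.3491, 0.1108, 0.2311]
tcp_rot: [-179.9, 0.1, 163.0]
wrist_force: [-0.5, 0.7, 0.6]
opening: 0.0002
```

```bash
python3 -m inch '[[-0.026,-0.03,0.01,0,0,-0.02,1],[-0.052,-0.059,0.02,0,0,-0.04,1],[-0.078,-0.088,0.03,0,0,-0.06,1],[-0.104,-0.118,0.04,0,0,-0.08,1],[-0.13,-0.147,0.05,0,0,-0.1,1],[-0.156,-0.177,0.06,0,0,-0.12,1],[-0.182,-0.206,0.08,0,0,-0.14,1],[-0.209,-0.236,0.1,0,0,-0.15,1],[-0.209,-0.236,0.1,0,0,-0.15,1],[-0.209,-0.236,0.1,0,0,-0.15,1],[-0.209,-0.236,0.1,0,0,-0.15,1]]'
python3 - <<'E'
from h import *
from workcell import telemetry
o=telemetry.get_obs();print(o["ee_pos"],o["tcp_rot"],o["wrist_force"])
E
```

```text
time: 2.02
ee_pos: [0.4801, -0.1695, 0.1309]
tcp_rot: [180.0, -0.1, 172.0]
wrist_force: [0.1, 0.3, 0.5]
opening: 0.0001
[ 0.48012853 -0.16948925  0.13093061] [ 1.79965214e+02 -8.56573326e-02  1.72003253e+02] [0.0504834  0.30300087 0.53761495]
```

```bash
python3 -m inch '[[0,0,0.02,0,0,0,1],[0,0,0.04,0,0,0,1],[0,0,0.055,0,0,0,1],[0,0,0.065,0,0,0,1],[0,0,0.072,0,0,0,1],[0,0,0.072,0,0,0,1],[0,0,0.072,0,0,0,1]]'
python3 - <<'E'
from h import *
a=optics.camera("top")[0][205:315,345:455];b=optics.camera("scene")[0][220:330,165:315]
cv2.imwrite("pics/c2.png",cv2.hconcat([cv2.resize(x[...,::-1],None,fx=3,fy=3,interpolation=2) for x in(a,b)]))
E
```

```text
time: 2.6
ee_pos: [0.4808, -0.1695, 0.0601]
tcp_rot: [-180.0, 0.0, 172.1]
wrist_force: [0.3, -0.3, 0.8]
opening: 0.0002
```

View pics/c2.png

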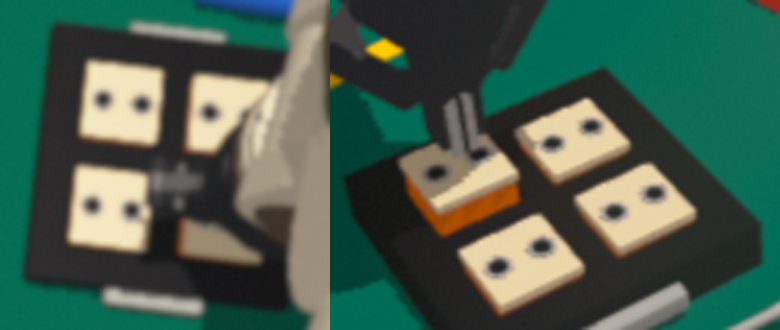

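The crop shows the closed fingertips over the middle of the proud module, with clear margin to its neighbours. I'll push down in small steps.

```bash
python3 -m inch '[[0,0,0.003,0,0,0,1],[0,0,0.006,0,0,0,1],[0,0,0.008,0,0,0,1],[0,0,0.01,0,0,0,1],[0,0,0.012,0,0,0,1],[0,0,0.014,0,0,0,1],[0,0,0.015,0,0,0,1],[0,0,0.016,0,0,0,1],[0,0,0.016,0,0,0,1]]'
```

```text
time: 3.45
ee_pos: [0.4805, -0.1699, 0.0432]
tcp_rot: [-180.0, -0.0, 172.0]
wrist_force: [-0.2, 1.5, 0.6]
opening: -0.0001
```

```bash
python3 -m inch '[[0,0,0.001,0,0,0,1],[0,0,0.002,0,0,0,1],[0,0,0.003,0,0,0,1],[0,0,0.004,0,0,0,1]]'; python3 -m inch '[[0,0,0.001,0,0,0,1],[0,0,0.002,0,0,0,1],[0,0,0.003,0,0,0,1],[0,0,0.003,0,0,0,1]]'
```

```text
time: 3.78
ee_pos: [0.4805, -0.1699, 0.0392]
tcp_rot: [-180.0, -0.0, 172.0]
wrist_force: [-2.3, -0.6, 3.6]
opening: 0.0001
time: 4.12
ee_pos: [0.4805, -0.1699, 0.036]
tcp_rot: [-180.0, -0.0, 172.0]
wrist_force: [0.4, -0.1, 0.0]
opening: -0.0001
```

```bash
python3 -m inch '[[0,0,0.0005,0,0,0,1],[0,0,0.001,0,0,0,1]]'; python3 -m inch '[[0,0,0.0005,0,0,0,1]]';python3 -m inch '[[0,0,0.0005,0,0,0,1]]'
```

```text
time: 4.28
ee_pos: [0.4805, -0.1699, 0.0353]
tcp_rot: [-180.0, 0.0, 172.0]
wrist_force: [-1.7, -0.6, 3.2]
opening: 0.0
time: 4.37
ee_pos: [0.4806, -0.1699, 0.0348]
tcp_rot: [-180.0, 0.0, 172.0]
wrist_force: [-1.5, -0.2, 3.4]
opening: 0.0005
time: 4.45
ee_pos: [0.4805, -0.1699, 0.0343]
tcp_rot: [-180.0, 0.0, 172.0]
wrist_force: [-2.3, -0.4, 3.4]
opening: 0.0003
```

```bash
python3 -m inch '[[0,0,0.0003,0,0,0,1],[0,0,0.0003,0,0,0,1]]'; python3 -m inch '[[0,0,0.0003,0,0,0,1]]'
```

```text
time: 4.62
ee_pos: [0.4805, -0.1699, 0.034]
tcp_rot: [-180.0, 0.0, 172.0]
wrist_force: [-2.5, -0.4, 3.1]
opening: -0.0003
time: 4.7
ee_pos: [0.4806, -0.1699, 0.034]
tcp_rot: [-180.0, 0.0, 172.0]
wrist_force: [-2.8, 0.0, 9.2]
opening: -0.0003
```

The stop is reached: z stays at 0.034 while the force rises to 9 N. Next I lift clear and move over to green at about (0.538, 0.090).

```bash
python3 -m inch '[[0,0,-0.01,0,0,0,1],[0,0,-0.03,0,0,0,1],[0,0,-0.06,0,0,0,1],[0,0,-0.085,0,0,0,1],[-0.003,0.035,-0.085,0,0,0,1],[-0.006,0.07,-0.085,0,0,0,1],[-0.009,0.11,-0.085,0,0,0,1],[-0.012,0.15,-0.085,0,0,0,1],[-0.015,0.19,-0.085,0,0,0,1],[-0.018,0.23,-0.085,0,0,0,1],[-0.021,0.266,-0.085,0,0,0,1],[-0.021,0.266,-0.085,0,0,0,1]]'; python3 -m inch '[[0,0,0.015,0,0,0,1],[0,0,0.03,0,0,0,1],[0,0,0.045,0,0,0,1],[0,0,0.055,0,0,0,1],[0,0,0.055,0,0,0,1],[0,0,0.055,0,0,0,1]]'
python3 - <<'E'
from h import *
(t,td),(s,sd)=optics.camera("top"),optics.camera("scene")
a=t[205:315,245:455];b=s[180:330,165:405]
z=lambda x,w:cv2.resize(x[...,::-1],(w,int(x.shape[0]*w/x.shape[1])),interpolation=2)
cv2.imwrite("pics/c3.png",cv2.vconcat([z(a,480),z(b,480)]))
for uv in((420,278),(381,274),(385,239),(421,243)):print(uv,depthz("top",uv,td).round(4))
E
```

```text
time: 5.7
ee_pos: [0.5389, 0.096, 0.1187]
tcp_rot: [179.9, 0.0, 172.3]
wrist_force: [0.6, 0.6, -0.4]
opening: -0.0003
time: 6.2
ee_pos: [0.5379, 0.0904, 0.0637]
tcp_rot: [-180.0, -0.0, 172.0]
wrist_force: [0.5, 0.3, 0.3]
opening: 0.0002
(420, 278) [ 0.4798 -0.1756  0.0334]
(381, 274) [ 0.488  -0.1049  0.0347]
(385, 239) [ 0.5529 -0.1152  0.0336]
(421, 243) [ 0.5444 -0.1812  0.0335]
```

View pics/c3.png

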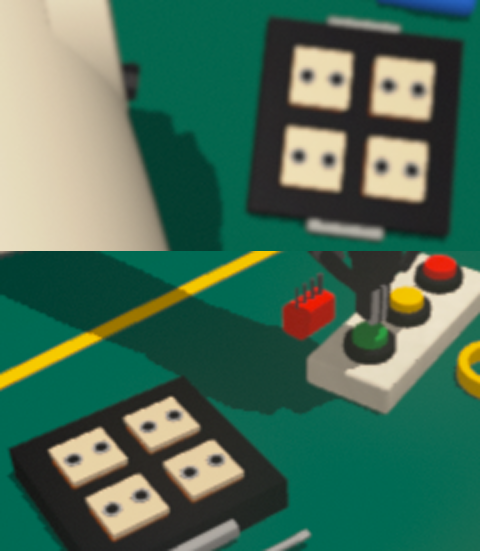

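The module is now level with the other three (depth 33.4 mm against 33.5–34.7 mm). The fingertips are above green at crop (372,335), so I'll press.

```bash
python3 -m inch '[[0,0,0.005,0,0,0,1],[0,0,0.009,0,0,0,1],[0,0,0.012,0,0,0,1],[0,0,0.014,0,0,0,1],[0,0,0.015,0,0,0,1],[0,0,0.016,0,0,0,1]]';python3 -m inch '[[0,0,0.001,0,0,0,1],[0,0,0.001,0,0,0,1]]'
```

```text
time: 6.8
ee_pos: [0.5382, 0.0906, 0.0479]
tcp_rot: [180.0, 0.0, 172.0]
wrist_force: [-0.4, -1.1, 3.4]
opening: -0.0001
time: 6.97
ee_pos: [0.5382, 0.0906, 0.0469]
tcp_rot: [180.0, 0.0, 172.0]
wrist_force: [-0.6, -0.3, 3.7]
opening: -0.0003
```

```bash
python3 -m inch '[[0,0,0.001,0,0,0,1],[0,0,0.001,0,0,0,1]]';python3 -m inch '[[0,0,0.001,0,0,0,1],[0,0,0.001,0,0,0,1]]'
```

```text
time: 7.13
ee_pos: [0.5383, 0.0906, 0.0461]
tcp_rot: [180.0, 0.0, 172.0]
wrist_force: [-1.5, -1.5, 5.4]
opening: 0.0005
time: 7.3
ee_pos: [0.5383, 0.0907, 0.046]
tcp_rot: [180.0, 0.1, 172.0]
wrist_force: [-4.7, -0.8, 12.3]
opening: 0.0001
```

It bottomed out at z=0.046 (51.5 mm top minus about 6 mm travel) with 12 N, more than the 5 N needed. I'll release, retreat and check.

```bash
python3 -m inch '[[0,0,-0.005,0,0,0,1],[0,0,-0.015,0,0,0,1],[0,0,-0.04,0,0,0,1],[0,0,-0.07,0,0,0,1],[0,0,-0.1,0,0,0,1],[0,0,-0.13,0,0,0,1],[0.04,0,-0.14,0,0,0,1],[0.08,0,-0.14,0,0,0,1],[0.12,0,-0.14,0,0,0,1],[0.12,0,-0.14,0,0,0,1],[0.12,0,-0.14,0,0,0,1],[0.12,0,-0.14,0,0,0,1]]'
python3 - <<'E'
from h import *
(t,td),(s,sd)=optics.camera("top"),optics.camera("scene")
cv2.imwrite("pics/s4.png",s[...,::-1])
d0=np.load("scene0.npz")["d"]
for uv in((349,222),(368,204),(384,187)):print("button z before/after",depthz("scene",uv,d0)[2].round(4),depthz("scene",uv,sd)[2].round(4))
print("module",depthz("top",(420,278),td).round(4))
E
```

```text
time: 8.3
ee_pos: [0.4195, 0.1074, 0.1851]
tcp_rot: [180.0, 0.1, 172.1]
wrist_force: [0.1, -0.4, -0.6]
opening: -0.0004
button z before/after 0.0518 0.0532
button z before/after 0.0511 0.0522
button z before/after 0.0524 0.0525
module [ 0.4798 -0.1757  0.0333]
```

View pics/s4.png

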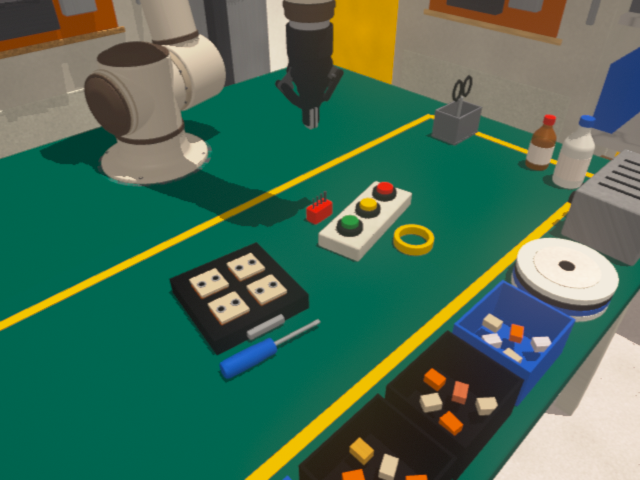

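The module is flush at (209,283) and all three buttons are out. The screwdriver, tape roll and key block haven't moved, and the arm is clear.

```bash
python3 -c "from workcell import order; print(order.job_done())"
```

```text
the job is handed in; nothing more can be done
None
```

I pushed the proud module home, then pressed and released the green button, and handed the job in at about 8.5 s of the 37 s allowed. `job_done` reports no verdict, so the result rests on the checks below.

- **Module:** it stopped at a fingertip height of 34.0 mm, with 9 N on the last reading. In the top camera it reads 33.3 mm, level with the other three (33.5–34.7 mm).
- **Green button:** it bottomed out at z = 46.0 mm, about 5.5–6 mm of travel, with 12 N against the 5 N needed. I have no direct reading of its joint.
- **Final view:** all three buttons are back out, their heights within 1.5 mm of the start, which is camera noise. The screwdriver, tape roll and key block look unmoved by eye, and the arm is clear of everything.
- **Disagreement:** the two cameras differed by about 4 mm in x for the module and by up to 8 mm for the green button. I aimed between them, and the fingertips landed on target both times.

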